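# Clear the speaker out of the key box door's swing and shut the door

## Task

The door of the plywood key box cannot swing shut because the blue speaker is standing in its way. With your fingertips push the speaker along the shelf, away from the door, until its back sits flush against the upright divider next to the books, then push the door fully shut. Do not lift, tip or pinch anything, and leave the power bank, the terracotta dish and the bottle opener where they are.

Things in the scene. Friction and masses are not known exactly. Their poses are not given: they have to be found in the camera images.
- shelf: pale maple cubby shelf, fixed on the work surface, open above. Board 400 mm deep (x -200 to 200), 18 mm thick. Origin at its underside; x to the back (away from the robot), y left along the shelf, z up. Upright panels 18 mm thick stand 100 mm above the board over its whole depth: the divider (face towards +y at y = -290 mm), and others at y = 411 and -501 mm. Back lip 32 mm high at x = 200 mm.
- stop (a point): point on the maple divider's face that the speaker goes against: at mid depth, at the height of the board's top. Axes as the shelf's: the face is the plane y = 0 here and the board with the speaker lies on its +y side. Beyond the divider is a small bay with books and a spectacle case, all fixed.
- speaker: blue plastic portable speaker, a brick 160 mm long (its x), 86 mm deep (its y) and 76 mm tall, edges rounded 8 mm, about 0.45 to 0.9 kg, standing loose on the board with its length roughly from front to back. Origin: centre of its underside. Its grille is on its +y side (towards the door), its flat back on its -y side (towards the divider).
- keybox: open-fronted plywood key box, 95 mm deep (x), 240 mm wide (y), 125 mm tall, fixed to the board, its door hung on the front (-x). Origin: centre of its underside, on the board's top. Axes parallel to the shelf's.
- door (a joint): angle (rad) of the key box's door: 0 is fully shut against the box front, a rigid stop; near 1.57 it stands straight out towards the robot. Starts at 1.55 to 1.85, limit 1.9. Upright hinge line on the box's left (+y) front edge. Stiff friction hinge, no spring: about 1 N at the free edge moves it slowly. Door 10 mm thick, 238 mm from hinge to free edge, 121 mm tall, 2 mm above the board.
- door_hinge (a point): on the hinge line, at the height of the box's top (125 mm above the board). It turns with the door: its -y axis points from the hinge to the free edge, its -x axis points out of the door's outer face, the outer face lies 10 mm from this point along -x. As the door is shut, these axes come parallel to the shelf's.
- door_edge (a point): upper corner of the free edge, on the outer face of the door (123 mm above the board); axes as door_hinge. The outer face is grey laminate, flat, with a black 26 mm finger hole marked 33 mm from the free edge: this is the side to push. The inner side is bare plywood.
- power_bank: white power bank, 140 x 68 x 16 mm, loose on the board behind the work, beside the box; leave it alone. Origin: centre of its underside, x along its length.
- dish: round terracotta dish, 90 mm across, 26 mm tall, loose on the board on the other side of the box; leave it alone. The dish and the power bank may have changed places. Origin: centre of its underside.
- opener: flat steel bottle opener, 130 mm long, 36 mm wide, 5 mm thick, loose near the board's front edge; leave it alone. Origin: near the middle of its underside, x along its length (from 64 mm behind to 66 mm ahead of it).
Not all that is in view belongs to the job. There is more than one size of the speaker; the one meant has the size given above.

How it is judged:
By the outcome, as a careful person would: the job done as asked, in the order asked, and still so for the second after the job is handed in, with the robot touching nothing.
It also fails if it takes over 64 s, if anything falls off the work surface, if the arm or the gripper's body presses on something with over 40 N, if the wrist force passes 120 N, or if a joint passes its speed limit or range.

## Robot

A 6-joint arm with a two-finger parallel gripper is mounted at the origin on the work surface. World frame = base frame: x ahead of the robot, y to its left, z up, the work surface at z = 0. Lengths are in m, angles in rad, forces in N, time in s.
With the tool pointing down it reaches from about 0.35 to 0.775 m from the base axis. Payload 7.3 kg.
Tool frame: the origin (TCP) lies on the centre line of the jaws, within the pads' length; the fingertips stand 17 mm ahead of it and the grasp point (between the pads) lies 2 mm behind it (robot.tcp_to_tips is the distance from the TCP to the fingertips, in m); z points along the fingers, y is the line along which they close (so a half turn about z gives the same grasp; the last joint's range is limited). The gripper opens to 92 mm and grips with 3 to 60 N. Pads are 19 mm wide; open, the fingers measure 130 mm over their backs; the gripper's body (75 mm by 190 mm) begins 47 mm behind the grasp point.
Start: joints at [0.955, 0.342, 1.524, -0, 1.275, -0.146], TCP at [0.238, 0.468, 0.244] pointing down, gripper open.
Joint ranges: [-2.53, 2.53], [-0.77, 2.02], [0.04, 2.7], [-1, 4.14], [0.28, 2.66], [-3.11, 3.11]. Speed limits (rad/s): [2.57, 2.57, 3.14, 3.14, 3.14, 3.14].

## Interface

Orientations are given as [roll, pitch, yaw] about the fixed x, y, z axes, in that order (R = Rz(yaw) Ry(pitch) Rx(roll)).
In Python, from cell import robot gives the robot as it stands. The module is installed in compiled form; this text tells all that it offers.
- The arm moves only by the tool carry_out, never from a script. Its argument "commands" is a list of rows, each a list of 3 entries, a list of its own where there are three numbers: the shift along the tool's x, y, z in m, then the turn about the tool's z in rad, then the opening, from 0 (shut) to 1 (fully open). In form: [[[dx, dy, dz], yaw, claw], ...]. A call has 1 to 20 rows; each row shifts and turns the commanded pose from where the row before left it, along the tool's axes as they then stand; what a row does not reach is not made up. A row lasts 1/8 s, in which the tool goes at most 62.5 mm and 10.7 degrees, less where a joint would pass 70% of its speed; a pose out of reach is approached as far as the arm can. A call is refused whole if a number of a shift passes 0.0625 or a number of a turn 0.188, either way. A call with a gripper value outside its range is refused whole. The fingers move at their own pace and stop on an object; "newtons" is the grip in N (left out, the last holds). Time passes only in rows, so rows that do not move let the fingers close. It gives the time, the measured TCP pose, the force, the opening and the grip force at its end, in the units of the state.
- robot.observe(): the state, without advancing time (a new reading comes with each control period).
- robot.read_camera(name): name is "scene" or "top"; returns a dict with "pixels" (400x640x3 uint8, red, green, blue), "fx", "fy", "cx", "cy" (pixels), "view" (4x4, takes a point from world to camera coordinates). Camera axes: x right, y up, looking along -z (the intrinsics and any distortion apply to the point x, -y, -z); pixel columns grow to the right and rows downward; lengths in m; the calibration is good to about 2 mm. A picture is of the moment at which its call begins. There is no depth.
- robot.hand_in(): hands the job in; it is judged then, once.
Trained networks look in a picture, given as the dict that the camera call returned (one of the last four; its "shot" number tells which), for a name from the list of things; names that differ only in an ending like _2 or _b are one class to them, and where a whole thing is asked for, a point or a joint stands for the part that bears it (a point fixed in the world has none). Each returns a list of dicts, best first, with "p" (0 to 1); they miss things now and then, are a little off and sometimes report something else, mostly with a low value. They report only what shows in the picture. A call takes as long as a camera call. They do not tell look-alikes from the thing itself.
- robot.find_in(picture, name): "at" ([column, row] in pixels, amid what is visible of it).
- robot.tip_of(picture, name): "at" ([column, row] in pixels: a listed point, or the origin of a listed thing).
The state is a dict: "time": time; "qpos": joint angles; "qvel": joint speeds; "joint_efforts": joint torques, N m; "tool_pos": TCP position; "tool_rot": TCP orientation; "contact_force": force on the tool from outside, world axes, zero at the start; "torque": the same for the moment, N m; "opening": finger opening in m; "grip_force": force on a finger pad.
Only numpy, scipy, OpenCV 4.12 (cv2) and the standard library are available. Lean on these libraries where they do the work, as an engineer would, in place of code of your own. Each camera call takes 0.05 s, during which the arm holds its last target. There are 200 camera calls.

## Working session

There is one attempt and no reset: what is moved stays moved. The work goes in short steps, Python scripts to look and compute and a tool call to move; the robot and the scene stay as the last step left them, time stands still between calls to the robot, and variables do not carry over. Pictures are saved under pics/ and viewed, at most 10 in all, crops included, and the job is handed in when it is done.

Besides the shell and the picture viewer there is one more tool, called after "Emit:" in YAML: its name, and indented under it one key for each argument. carry_out: Moves the arm, as the interface text tells. Its arguments: {"type":"object","properties":{"commands":{"type":"array"},"newtons":{"type":"number"}},"required":["commands"]}

```bash
mkdir -p pics
cat > h.py <<'E'
import numpy as np, cv2
from cell import robot
def shot(n,name=None):
    p=robot.read_camera(n)
    if name: cv2.imwrite('pics/'+name,p['pixels'][:,:,::-1])
    return p
def ray(p,uv):
    V=np.array(p['view']);R=V[:3,:3];t=V[:3,3];c=-R.T@t
    d=R.T@np.array([(uv[0]-p['cx'])/p['fx'],-(uv[1]-p['cy'])/p['fy'],-1]);return c,d
def onz(p,uv,z):
    c,d=ray(p,uv);return c+d*(z-c[2])/d[2]
def proj(p,X):
    V=np.array(p['view']);q=V[:3,:3]@np.array(X)+V[:3,3]
    return [p['cx']+p['fx']*q[0]/-q[2],p['cy']-p['fy']*q[1]/-q[2]]
E
python3 - <<'E'
from h import *
np.set_printoptions(precision=4,suppress=True)
zs=dict(shelf=0,stop=.018,speaker=.018,keybox=.018,door_hinge=.143,door_edge=.141,power_bank=.018,dish=.018,opener=.018)
for c in('top','scene'):
    p=shot(c,c+'0.png');print(c,[k for k in p if k not in('pixels',)],p['fx'],p['cx'],p['cy'],ray(p,(320,200)))
    for n,z in zs.items():
        for f in('tip_of','find_in'):
            r=getattr(robot,f)(p,n)[:3]
            print(n,f,[(round(d['p'],2),np.round(d['at'],1),onz(p,d['at'],z)[:2]) for d in r])
o=robot.observe();print(o['time'],o['tool_pos'],o['tool_rot'])
E
```

```text
top ['fx', 'fy', 'cx', 'cy', 'view', 'shot'] 386.73546945101015 315.93874279827975 189.81367878791275 (array([0.2692, 0.034 , 1.1985]), array([ 0.1595, -0.0214, -0.9874]))
shelf tip_of [(0.63, array([314.7, 157.5]), array([0.601 , 0.0223])), (0.2, array([238.3, 193.2]), array([0.4886, 0.2644]))]
shelf find_in [(0.98, array([353.2, 166.3]), array([ 0.5701, -0.1001]))]
stop tip_of [(0.86, array([412.7, 160. ]), array([ 0.5831, -0.287 ]))]
stop find_in [(0.84, array([356.5, 163.2]), array([ 0.5754, -0.1089])), (0.24, array([323.8, 211.8]), array([ 0.423 , -0.0026]))]
speaker tip_of [(0.96, array([417.3, 285.8]), array([ 0.1969, -0.276 ])), (0.7, array([228. , 286.9]), array([0.2038, 0.2858])), (0.59, array([324.1, 172.4]), array([ 0.5473, -0.0062]))]
speaker find_in [(0.93, array([220.2, 291.9]), array([0.1898, 0.3084])), (0.84, array([324.8, 168.1]), array([ 0.5611, -0.0086])), (0.84, array([423.3, 286.3]), array([ 0.1952, -0.2937]))]
keybox tip_of [(0.91, array([310.9, 116. ]), array([0.7344, 0.0324]))]
keybox find_in []
door_hinge tip_of [(0.69, array([264.8, 118.4]), array([0.6798, 
[... 1799 characters left out ...]
ay([0.4797, 0.2326])), (0.24, array([326.7, 250.7]), array([ 0.6461, -0.0992]))]
door_edge find_in [(0.62, array([374.9, 201.1]), array([0.597, 0.144]))]
power_bank tip_of [(0.6, array([322.2, 321.6]), array([ 0.7229, -0.1925]))]
power_bank find_in [(0.64, array([323.2, 316.1]), array([ 0.7128, -0.1791])), (0.55, array([326.8, 240.6]), array([0.5205, 0.0238]))]
dish tip_of [(0.79, array([442.8, 232.4]), array([0.7442, 0.2978]))]
dish find_in [(0.77, array([444., 225.]), array([0.7272, 0.3305]))]
opener tip_of [(0.66, array([292.5, 229.8]), array([ 0.4097, -0.0155]))]
opener find_in [(0.43, array([288.8, 232.6]), array([ 0.4116, -0.0323]))]
1.9 [0.2377 0.4681 0.2438] [ 3.1415 -0.      2.6718]
```

View pics/top0.png

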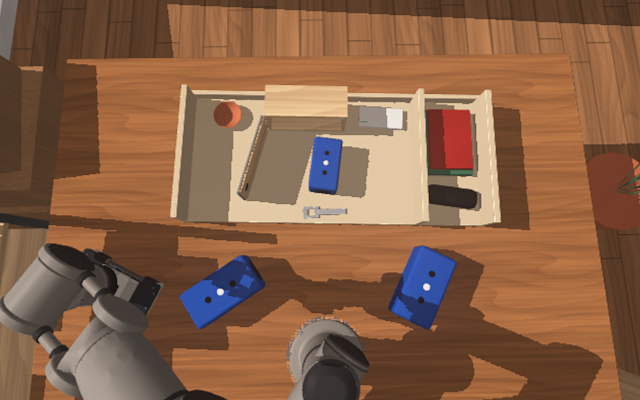

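View pics/scene0.png

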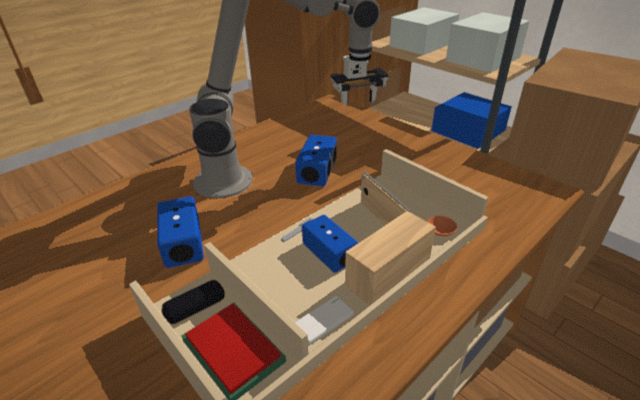

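The top view shows the speaker to move at about (325,166), and the door standing out from (265,118) to (242,195). The opener is at (323,212), the power bank at (381,118), the dish at (227,115) and the divider at column 421. The two blue speakers on the table are look-alikes. Next I'll fit the poses more precisely.

```bash
cat > fit.py <<'E'
from h import *
from scipy.optimize import minimize
def bluemask(p,guess):
    hsv=cv2.cvtColor(p['pixels'],cv2.COLOR_RGB2HSV)
    m=cv2.inRange(hsv,(105,120,40),(130,255,255))
    n,l,s,c=cv2.connectedComponentsWithStats(cv2.morphologyEx(m,cv2.MORPH_CLOSE,np.ones((5,5))))
    g=np.array(proj(p,[guess[0],guess[1],.08]))
    k=1+np.argmin([np.hypot(*(c[i]-g))+(1e3 if s[i,4]<150 else 0) for i in range(1,n)])
    return (l==k).astype(np.uint8)
def speaker(guess,pics,dims=(.16,.086,.076)):
    S=4
    ms=[cv2.resize(cv2.morphologyEx(bluemask(p,guess),cv2.MORPH_CLOSE,np.ones((7,7))),None,fx=S,fy=S,interpolation=cv2.INTER_LINEAR) for p in pics]
    def cost(v):
        x,y,a=v;t=0;R=np.array([[np.cos(a),-np.sin(a)],[np.sin(a),np.cos(a)]])
        for p,m in zip(pics,ms):
            P=[]
            for i in(-1,1):
                for j in(-1,1):
                    for q in((.004,.018+0.002),(0,.026),(0,.018+dims[2]-.008),(.004,.018+dims[2]-.002)):
                        xy=R@[i*(dims[0]/2-.002-q[0]),j*(dims[1]/2-.002-q[0])]
                        P.append(proj(p,[x+xy[0],y+xy[1],q[1]]))
            h=cv2.convexHull(((np.array(P,np.float32)+.5)*S))
            z=np.zeros_like(m);cv2.fillPoly(z,[np.round(h*16).astype(np.int32)],1,shift=4)
            t+=1-(z&m).sum()/(z|m).sum()
        return t
    r=min((minimize(cost,[guess[0],guess[1],g],method='Nelder-Mead',options=dict(initial_simplex=[[guess[0],guess[1],g],[guess[0]+.02,guess[1],g],[guess[0],guess[1]+.02,g],[guess[0],guess[1],g+.15]])) for g in(guess[2]-.1,guess[2],guess[2]+.1)),key=lambda r:r.fun)
    return r.x,r.fun
E
python3 - <<'E'
from fit import *
np.set_printoptions(precision=4,suppress=True)
t,s=shot('top'),shot('scene')
for pp in([t,s],[t],[s]): print(speaker([.556,-.008,-.05],pp))
im=t['pixels'][82:232,165:505,::-1]
cv2.imwrite('pics/c1.png',cv2.resize(im,None,fx=2.35,fy=2.35,interpolation=cv2.INTER_CUBIC))
im=s['pixels'][130:400,130:500,::-1]
cv2.imwrite('pics/c2.png',cv2.resize(im,None,fx=2.15,fy=2.15,interpolation=cv2.INTER_CUBIC))
E
```

```text
(array([ 0.5592, -0.007 , -0.141 ]), np.float64(0.2290137011512653))
(array([ 0.5607, -0.0069, -0.1379]), np.float64(0.06447277318453959))
(array([ 0.5575, -0.0055, -0.1596]), np.float64(0.15346212285652272))
```

View pics/c1.png

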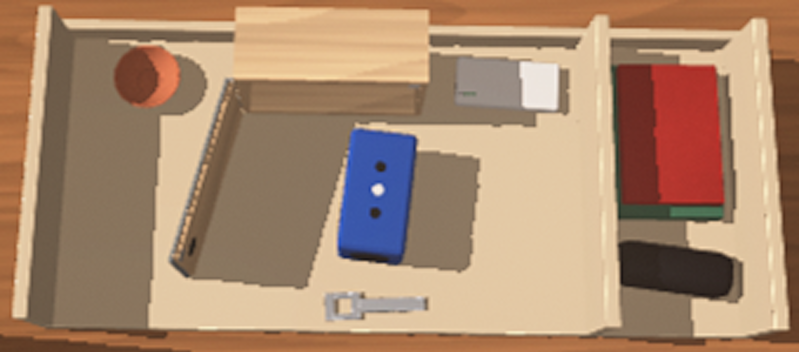

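View pics/c2.png

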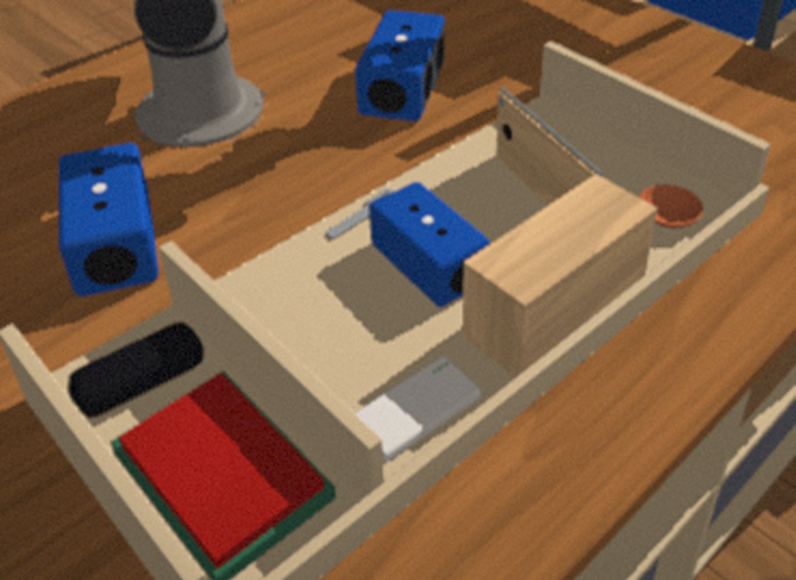

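Run:
```python
from h import *
np.set_printoptions(precision=4,suppress=True)
t=shot('top');s=shot('scene')
c=lambda x,y:(165+x/2.35-.3,82+y/2.35-.3)
d=lambda x,y:(130+x/2.15-.3,130+y/2.15-.3)
T=.118
for n,p,uv,z in[('div far top back',t,c(608,16),T),('div far top front',t,c(620,330),T),('R outer back',t,c(768,20),T),('R outer front',t,c(788,330),T),('L outer back',t,c(38,7),T),('L outer front',t,c(13,318),T),
 ('S div near top front',s,d(178,243),T),('S div near back',s,d(381,447),T),('S div far front',s,d(163,247),T),('S R? L back top',s,d(767,146),T),('S L front top',s,d(547,44),T),
 ('box TL back',t,c(237,8),.143),('box TR back',t,c(430,11),.143),('box TR front',t,c(429,81),.143),('box TL front',t,c(234,78),.143),
 ('S box front right top',s,d(466,263),.143),('S box back right',s,d(527,305),.143),('S box back left',s,d(655,209),.143),('door edge in top',t,c(189,275),.141),('door edge out top',t,c(170,262),.141),('door edge out top',s,d(502,89),.141),
 ('opener L',t,c(327,305),.02),('opener R',t,c(427,303),.02)]:
    print(n,onz(p,uv,z)[:2])
for n,z in dict(shelf=0,stop=.018,keybox=.018,door_hinge=.143,door_edge=.141).items():
    for p in(t,s):
        print(n,[(round(r['p'],2),onz(p,r['at'],z)[:2]) for r in robot.tip_of(p,n)[:1]])
```

```text
div far top back [ 0.7773 -0.3061]
div far top front [ 0.376  -0.2928]
R outer back [ 0.7691 -0.5106]
R outer front [ 0.3727 -0.4941]
L outer back [0.7993 0.4196]
L outer front [0.4023 0.4305]
S div near top front [ 0.392  -0.2732]
S div near back [ 0.7866 -0.2966]
S div far front [ 0.3852 -0.2902]
S R? L back top [0.8017 0.4131]
S L front top [0.4059 0.4221]
box TL back [0.7824 0.1637]
box TR back [ 0.7752 -0.0764]
box TR front [ 0.6832 -0.0722]
box TL front [0.6904 0.1668]
S box front right top [ 0.6857 -0.0696]
S box back right [ 0.7785 -0.0713]
S box back left [0.7842 0.1636]
door edge in top [0.4469 0.2181]
door edge out top [0.4628 0.2408]
door edge out top [0.4671 0.2407]
opener L [0.4247 0.0587]
opener R [ 0.4252 -0.072 ]
shelf [(0.71, array([0.5906, 0.0148]))]
shelf [(0.74, array([0.5841, 0.0127]))]
stop [(0.7, array([ 0.581 , -0.2802]))]
stop [(0.79, array([ 0.5771, -0.2832]))]
keybox [(0.79, array([0.7359, 0.0414]))]
keybox [(0.86, array([0.7431, 0.0397]))]
door_hinge [(0.9, array([0.6989, 0.1656]))]
door_hinge [(0.57, array([0.6786, 0.1787]))]
door_edge [(0.57, array([0.4565, 0.2515]))]
door_edge [(0.95, array([0.4622, 0.2367]))]
```

Both cameras agree: shelf yaw is about -0.03, the divider face is at y≈-0.283, and the speaker is at (0.559,-0.007) with yaw -0.14. I'll turn the tool and move above the gap between the door and the speaker.

Emit:
carry_out:
  commands:
    - [[0,0,0],0.1616,1]
    - [[0,0,0],0.1616,1]
    - [[0,0,0],0.1616,1]
    - [[0,0,0],0.1616,1]
    - [[0,0,0],0.1616,1]
    - [[0,0,0],0.1616,1]
    - [[0,0,0],0.1616,1]
    - [[-0.0373,0.0334,0],0,1]
    - [[-0.0373,0.0334,0],0,1]
    - [[-0.0373,0.0334,0],0,1]
    - [[-0.0373,0.0334,0],0,1]
    - [[-0.0373,0.0334,0],0,1]
    - [[-0.0373,0.0334,0],0,1]
    - [[-0.0373,0.0334,0],0,1]
    - [[-0.0373,0.0334,0],0,1]
    - [[-0.0373,0.0334,0],0,1]
    - [[-0.0373,0.0334,0],0,1]
    - [[0,0,0],0,1]

```text
time: 4.85
tool_pos: [0.5619, 0.0824, 0.2431]
tool_rot: [3.141, 0.001, 1.536]
contact_force: [0.3, -0.2, 0.1]
opening: 0.0914
grip_force: 0.0
```

Emit:
carry_out:
  commands:
    - [[0,0,0.035],0,1]
    - [[0,0,0.035],0,1]
    - [[0,0,0.035],0,1]
    - [[0,0,0.035],0,1]
    - [[0,0,0.025],0,1]
    - [[0,0,0.021],0,1]
    - [[0,0,0],0,1]

```text
time: 5.72
tool_pos: [0.5587, 0.086, 0.0564]
tool_rot: [-3.138, -0.0, 1.541]
contact_force: [0.2, -0.1, -0.3]
opening: 0.0919
grip_force: 0.0
```

Run:
```python
from h import *
t=shot('top');s=shot('scene')
im=np.vstack([cv2.resize(t['pixels'][80:230,165:505],(660,291)),cv2.resize(s['pixels'][130:270,200:500],(660,308))])
cv2.imwrite('pics/c3.png',im[:,:,::-1])
```

```text
(no output)
```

View pics/c3.png

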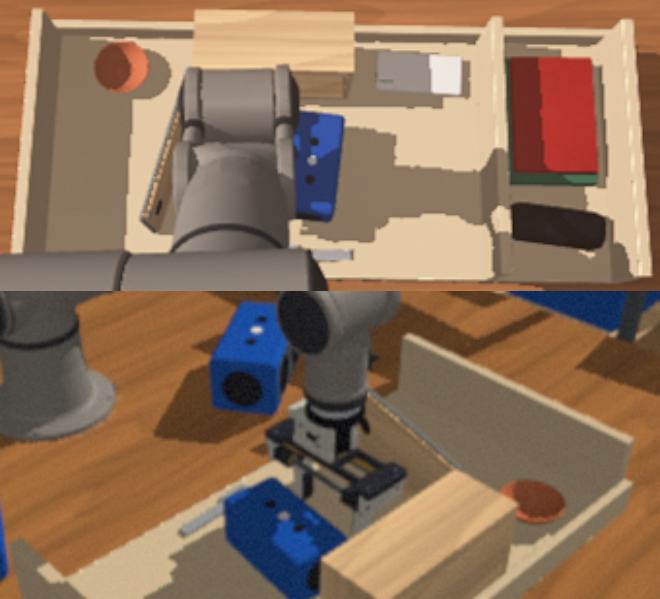

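The fingers are between the door and the speaker, with nothing touched. Start pushing.

Emit:
carry_out:
  commands:
    - [[-0.008,0,0],0,1]
    - [[-0.008,0,0],0,1]
    - [[-0.008,0,0],0,1]
    - [[-0.008,0,0],0,1]
    - [[-0.008,0,0],0,1]
    - [[-0.008,0,0],0,1]
    - [[-0.01,0,0],0,1]
    - [[-0.01,0,0],0,1]
    - [[-0.01,0,0],0,1]
    - [[-0.01,0,0],0,1]
    - [[-0.01,0,0],0,1]
    - [[-0.01,0,0],0,1]
    - [[-0.01,0,0],0,1]
    - [[-0.01,0,0],0,1]
    - [[-0.01,0,0],0,1]
    - [[-0.01,0,0],0,1]
    - [[-0.01,0,0],0,1]
    - [[-0.01,0,0],0,1]

```text
time: 8.07
tool_pos: [0.5551, -0.0833, 0.0577]
tool_rot: [-3.142, -0.0, 1.541]
contact_force: [-0.1, 2.9, -0.9]
opening: 0.0919
grip_force: 1.4
```

Run:
```python
from fit import *
s=shot('scene','s4.png')
print(speaker([.556,-.12,-.03],[s]),robot.observe()['tool_pos'])
```

```text
(array([ 0.55908545, -0.13626377, -0.06665447]), np.float64(0.08860931841080522)) [ 0.55519406 -0.08452698  0.05775176]
```

View pics/s4.png

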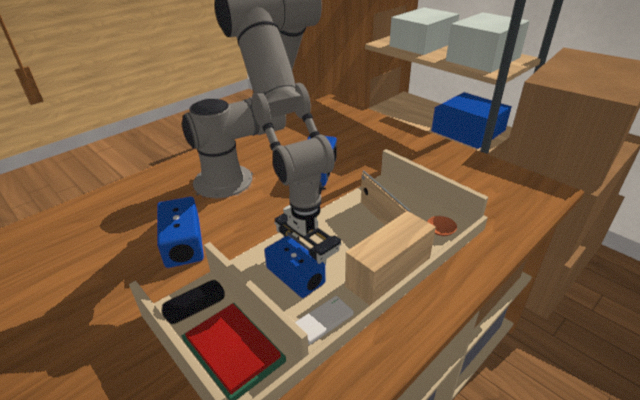

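The speaker at (295,265) is sliding squarely with the fingers and nothing else has moved. Keep going, more slowly near the divider.

Emit:
carry_out:
  commands:
    - [[-0.01,0,0],0,1]
    - [[-0.01,0,0],0,1]
    - [[-0.01,0,0],0,1]
    - [[-0.01,0,0],0,1]
    - [[-0.01,0,0],0,1]
    - [[-0.01,0,0],0,1]
    - [[-0.01,0,0],0,1]
    - [[-0.008,0,0],0,1]
    - [[-0.006,0,0],0,1]
    - [[-0.003,0,0],0,1]
    - [[-0.003,0,0],0,1]
    - [[0,0,0],0,1]

```text
time: 9.62
tool_pos: [0.5525, -0.173, 0.0578]
tool_rot: [3.141, 0.0, 1.541]
contact_force: [-0.6, 2.1, 2.2]
opening: 0.092
grip_force: 1.0
```

Emit:
carry_out:
  commands:
    - [[-0.003,0,0],0,1]
    - [[-0.002,0,0],0,1]
    - [[-0.002,0,0],0,1]
    - [[-0.002,0,0],0,1]
    - [[0,0,0],0,1]

```text
time: 10.25
tool_pos: [0.5523, -0.1817, 0.0578]
tool_rot: [3.141, 0.0, 1.541]
contact_force: [0.5, 3.7, 1.8]
opening: 0.0918
grip_force: 1.9
```

Emit:
carry_out:
  commands:
    - [[-0.002,0,0],0,1]
    - [[-0.001,0,0],0,1]
    - [[-0.001,0,0],0,1]
    - [[0,0,0],0,1]

```text
time: 10.75
tool_pos: [0.5522, -0.1846, 0.0578]
tool_rot: [3.141, -0.001, 1.54]
contact_force: [0.8, 8.4, 3.6]
opening: 0.092
grip_force: 4.3
```

Force is rising, so the speaker has reached the divider. Press a little more to seat it.

Emit:
carry_out:
  commands:
    - [[-0.001,0,0],0,1]
    - [[-0.001,0,0],0,1]
    - [[0,0,0],0,1]

```text
time: 11.12
tool_pos: [0.5522, -0.1846, 0.0578]
tool_rot: [-3.141, -0.004, 1.54]
contact_force: [1.9, 18.4, 5.7]
opening: 0.0918
grip_force: 8.5
```

Speaker seated: the TCP stopped moving and the force is 18 N. Ease off, back away and lift, then check.

Emit:
carry_out:
  commands:
    - [[0.002,0,0],0,1]
    - [[0.003,0,0],0,1]
    - [[0.01,0,0],0,1]
    - [[0.025,0,0],0,1]
    - [[0,0,-0.03],0,1]
    - [[0,0,-0.05],0,1]
    - [[0,0,-0.05],0,1]
    - [[0,0,-0.055],0,1]
    - [[0.05,0,0],0,0]
    - [[0.055,-0.0078,0],0,0]
    - [[0.055,-0.0078,0],0,0]
    - [[0.055,-0.0078,0],0,0]
    - [[0.055,-0.0078,0],0,0]
    - [[0.055,-0.0078,0],0,0]
    - [[0.055,-0.0078,0],0,0]
    - [[0.055,-0.0078,0],0,0]
    - [[0,0,0],0,0]

```text
time: 13.25
tool_pos: [0.5105, 0.2922, 0.2422]
tool_rot: [-3.141, -0.0, 1.545]
contact_force: [-0.7, 0.0, -0.4]
opening: 0.0062
grip_force: 0.0
```

Run:
```python
from fit import *
np.set_printoptions(precision=4,suppress=True)
t=shot('top');s=shot('scene')
for pp in([t,s],[t],[s]): print(speaker([.553,-.24,-.03],pp))
print(robot.observe()['tool_pos'])
im=np.vstack([cv2.resize(t['pixels'][80:230,165:505],(660,291),interpolation=cv2.INTER_CUBIC),cv2.resize(s['pixels'][150:400,170:495],(400,308),interpolation=cv2.INTER_CUBIC) if 0 else cv2.resize(s['pixels'][150:300,170:491],(660,308))])
cv2.imwrite('pics/c5.png',im[:,:,::-1])
r=.185;o=None
for th in [1.9,1.75,1.6,1.45,1.3,1.15,1,.85,.7,.55,.4,.3,.2,.1,.0]:
    c,q=np.cos(th),np.sin(th);C=np.array([-.010*c-r*q-.019,.010*q-r*c+.0095])
    if o is not None: print(th,'tool d',(C-o)[::-1])
    o=C
```

```text
(array([ 0.5568, -0.2381, -0.0494]), np.float64(0.5747451791868166))
(array([ 0.5581, -0.2407, -0.0668]), np.float64(0.1328468759166911))
(array([ 0.5526, -0.2265, -0.2149]), np.float64(0.38778474033832666))
[0.5114 0.2889 0.2423]
1.75 tool d [-0.0265 -0.0084]
1.6 tool d [-0.0274 -0.0044]
1.45 tool d [-0.0278 -0.0002]
1.3 tool d [-0.0275  0.0039]
1.15 tool d [-0.0266  0.008 ]
1 tool d [-0.0251  0.0119]
0.85 tool d [-0.023   0.0155]
0.7 tool d [-0.0205  0.0188]
0.55 tool d [-0.0174  0.0216]
0.4 tool d [-0.014  0.024]
0.3 tool d [-0.0073  0.017 ]
0.2 tool d [-0.0055  0.0177]
0.1 tool d [-0.0038  0.0181]
0.0 tool d [-0.0019  0.0184]
```

View pics/c5.png

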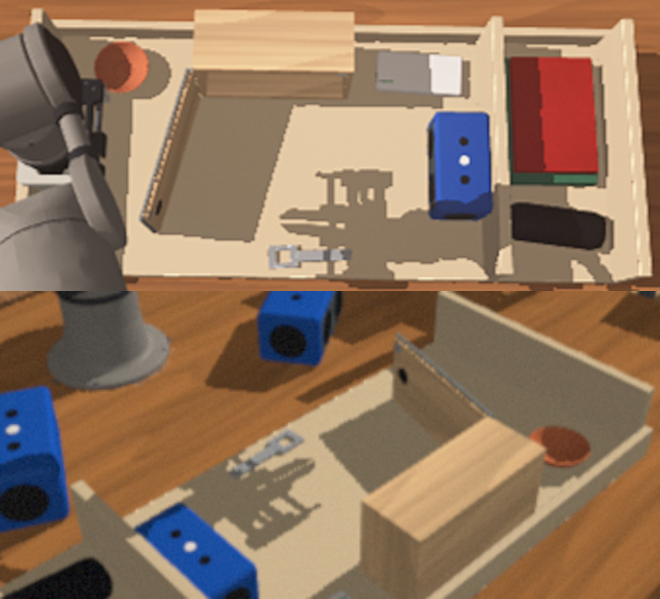

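The speaker at (460,165) in the upper half sits flush along the divider. The opener, power bank and dish are unchanged. Now lower the closed fingers outside the door.

Emit:
carry_out:
  commands:
    - [[0,-0.004,0.03],0,0]
    - [[0,-0.004,0.035],0,0]
    - [[0,0,0.035],0,0]
    - [[0,0,0.027],0,0]
    - [[0,0,0],0,0]

```text
time: 13.98
tool_pos: [0.503, 0.2869, 0.114]
tool_rot: [-3.138, 0.002, 1.538]
contact_force: [-0.8, -0.5, -0.1]
opening: 0.0005
grip_force: 0.0
```

Emit:
carry_out:
  commands:
    - [[-0.012,0,0],0,0]
    - [[-0.012,0,0],0,0]
    - [[-0.011,0,0],0,0]
    - [[-0.013,-0.004,0],0,0]
    - [[-0.013,-0.004,0],0,0]
    - [[-0.0137,-0.0022,0],0,0]
    - [[-0.0137,-0.0022,0],0,0]
    - [[-0.0139,0,0],0,0]
    - [[-0.0139,0,0],0,0]
    - [[-0.0138,0.002,0],0,0]
    - [[-0.0138,0.002,0],0,0]
    - [[-0.0133,0.004,0],0,0]
    - [[-0.0133,0.004,0],0,0]
    - [[-0.0126,0.006,0],0,0]
    - [[-0.0126,0.006,0],0,0]

```text
time: 15.85
tool_pos: [0.5099, 0.0923, 0.1157]
tool_rot: [-3.142, -0.0, 1.541]
contact_force: [-0.6, 1.6, 0.2]
opening: 0.0003
grip_force: 0.9
```

Run:
```python
from h import *
t=shot('top');s=shot('scene')
im=np.vstack([cv2.resize(t['pixels'][80:230,165:505],(660,291)),cv2.resize(s['pixels'][150:300,170:491],(660,308))])
cv2.imwrite('pics/c6.png',im[:,:,::-1])
```

```text
(no output)
```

View pics/c6.png

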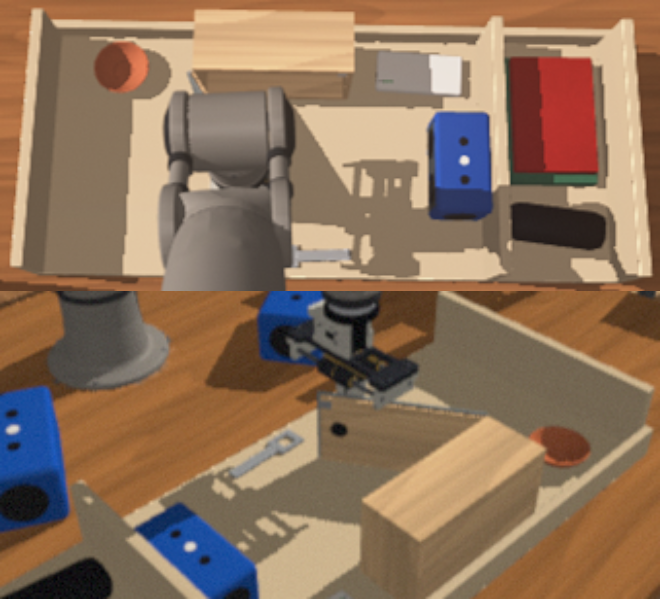

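The door is about half closed and following the fingers as planned. Continue.

Emit:
carry_out:
  commands:
    - [[-0.0115,0.0078,0],0,0]
    - [[-0.0115,0.0078,0],0,0]
    - [[-0.0103,0.0094,0],0,0]
    - [[-0.0103,0.0094,0],0,0]
    - [[-0.0087,0.0108,0],0,0]
    - [[-0.0087,0.0108,0],0,0]
    - [[-0.007,0.012,0],0,0]
    - [[-0.007,0.012,0],0,0]
    - [[-0.0037,0.0085,0],0,0]
    - [[-0.0037,0.0085,0],0,0]
    - [[-0.0028,0.0088,0],0,0]
    - [[-0.0028,0.0088,0],0,0]
    - [[-0.0019,0.006,0],0,0]
    - [[-0.0019,0.006,0],0,0]
    - [[0,0,0],0,0]

```text
time: 17.82
tool_pos: [0.6338, -0.0027, 0.1157]
tool_rot: [3.141, 0.0, 1.54]
contact_force: [-0.0, -0.2, 0.4]
opening: 0.0005
grip_force: 0.0
```

Emit:
carry_out:
  commands:
    - [[0,0.004,0],0,0]
    - [[0,0.004,0],0,0]
    - [[0,0.004,0],0,0]
    - [[0,0.004,0],0,0]
    - [[0,0.002,0],0,0]
    - [[0,0,0],0,0]

```text
time: 18.58
tool_pos: [0.6516, -0.0028, 0.1157]
tool_rot: [3.141, -0.0, 1.541]
contact_force: [0.1, -0.1, -0.2]
opening: 0.0001
grip_force: 0.0
```

Emit:
carry_out:
  commands:
    - [[0,0.002,0],0,0]
    - [[0,0.002,0],0,0]
    - [[0,0.002,0],0,0]
    - [[0,0.001,0],0,0]

```text
time: 19.08
tool_pos: [0.6571, -0.0032, 0.1157]
tool_rot: [-3.139, 0.0, 1.541]
contact_force: [-9.0, -1.6, 3.7]
opening: 0.0005
grip_force: 4.5
```

Emit:
carry_out:
  commands:
    - [[0,0.001,0],0,0]
    - [[0,0.001,0],0,0]
    - [[0,0,0],0,0]

```text
time: 19.45
tool_pos: [0.6572, -0.0032, 0.1157]
tool_rot: [-3.134, 0.0, 1.541]
contact_force: [-14.7, -1.9, 8.4]
opening: 0.0006
grip_force: 7.7
```

The door is against its rigid stop: 15 N and no further motion. Back straight off, lift and look.

Emit:
carry_out:
  commands:
    - [[0,-0.002,0],0,0]
    - [[0,-0.004,0],0,0]
    - [[0,-0.03,0],0,0]
    - [[0,-0.03,0],0,0]
    - [[0,0,-0.05],0,0]
    - [[0,0,-0.05],0,0]
    - [[0,0,-0.04],0,0]
    - [[0.055,-0.015,0],0,0]
    - [[0.055,-0.015,0],0,0]
    - [[0.055,-0.015,0],0,0]
    - [[0.055,-0.015,0],0,0]
    - [[0.055,-0.015,0],0,0]
    - [[0.055,-0.015,0],0,0]
    - [[0.05,-0.01,0],0,0]
    - [[0,0,0],0,0]
    - [[0,0,0],0,0]

```text
time: 21.45
tool_pos: [0.5058, 0.3815, 0.2556]
tool_rot: [3.141, 0.0, 1.541]
contact_force: [0.5, -0.8, -0.5]
opening: 0.0004
grip_force: 0.0
```

Run:
```python
from h import *
t=shot('top');s=shot('scene')
im=np.vstack([cv2.resize(t['pixels'][80:230,165:505],(660,291)),cv2.resize(s['pixels'][150:300,170:491],(660,308))])
cv2.imwrite('pics/c7.png',im[:,:,::-1])
print(robot.observe()['contact_force'])
```

```text
[ 0.01496564 -0.37873089  0.76734654]
```

View pics/c7.png

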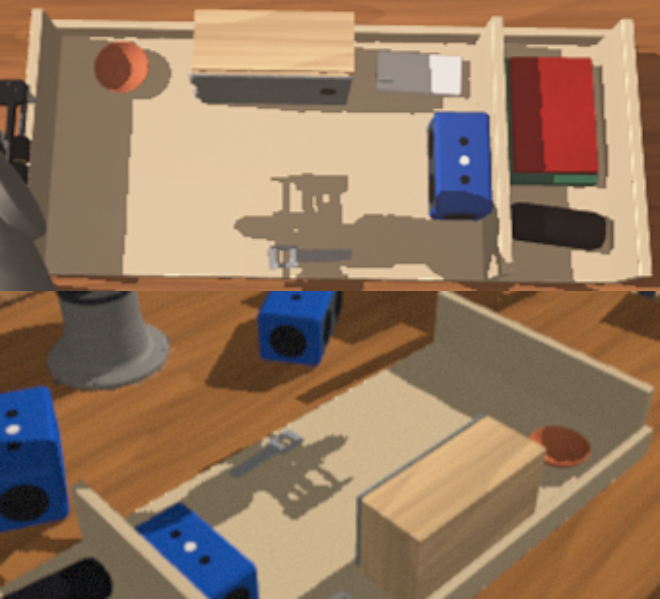

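The door is shut flat against the box front, the speaker is flush with the divider, and everything else is where it was.

```bash
python3 -c "
from cell import robot
print(robot.hand_in())"
```

```text
the job is handed in; nothing more can be done
None
```

The speaker is flush against the divider and the key box door is fully shut; nothing else was moved, and the job was handed in at about 21.5 s of the 64 s limit (no verdict was returned).

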